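# Fit a hanging hook to the slotted turner

### The arm

A 7-joint arm with a two-finger parallel gripper is mounted at the origin on a cart in front of the work surface, level with it; the furniture and walls round the work are solid. World frame = base frame: x ahead of the robot, y to its left, z up, the work surface at z = 0. Lengths are in mm, angles in rad, forces in N, time in s.
With the tool pointing down it reaches from about 400 to 850 mm from the base axis. Payload 10.4 kg.
Tool frame: the origin (TCP) lies midway between the tips of the shut fingers; the grasp point (between the pads) lies env.tcp_to_grasp behind it (env.tcp_to_grasp is the distance from the TCP to the grasp point, in mm); z points along the fingers, y is the line along which they close (so a half turn about z gives the same grasp; the last joint's range is limited). The gripper opens to 85 mm and grips with 20 to 120 N. Pads are 22 mm wide; open, the fingers measure 114 mm over their backs; the gripper's body (76 mm by 85 mm) begins 54 mm behind the grasp point. The pads swing forward as they close: fully open they stand 13 mm farther back than shut.
Start: joints at [-1.147, 0.332, -0.065, 1.46, 0.022, 1.35, -0.088], TCP at [270.042, 563.674, 231.338] pointing down, gripper open.
Joint ranges: [-2.6, 2.6], [-0.5, 2.12], [-1.47, 1.34], [0.16, 2.42], [-1.27, 4.41], [0.06, 2.06], [-2.6, 2.6]. Speed limits (rad/s): [2.22, 2.22, 2.79, 2.79, 3.14, 3.14, 3.14].

### API

Orientations are given as a unit quaternion [x, y, z, w].
In Python, from bench import env gives the robot as it stands.
- The arm moves only by the shell command python3 drive.py [OPENING] [FORCE], which reads ROWS from standard input. ROWS is a JSON list of rows, 1 to 8 of them, each of 6 numbers: dx, dy, dz in shares of the most that a row can go, 1 being 50 mm, then a rotation vector rx, ry, rz in units of 0.25 rad; each row shifts and turns the commanded pose from where the row before left it, along the tool's axes as they then stand; what a row does not reach is not made up. A row lasts 1/10 s, in which the tool goes at most 50 mm and 0.15 rad, less where a joint would pass 70% of its speed; a pose out of reach is approached as far as the arm can. OPENING is the finger opening in mm, set as the command begins (- or left out keeps the last). The fingers move at their own pace and stop on an object; FORCE is the grip in N (left out, the last holds). Time passes only in rows, so rows that do not move let the fingers close. It prints the time, the measured TCP pose, the force, the opening and the grip force at its end. Input that does not fit is refused with a message, and nothing moves.
- env.get_state(): the state, without advancing time (a new reading comes with each control period).
- env.read_camera(name): name is "side" or "top"; returns a dict with "pixels" (480x640x3 uint8, blue, green, red), "range_z" (480x640 float32, mm along the optical axis (not along the pixel's ray), 0 where there is no reading), "fx", "fy", "cx", "cy" (pixels), "D" ([k1, k2, p1, p2, k3] as OpenCV has them; the pictures are not rectified), "camera_from_world" (4x4, takes a point from world to camera coordinates). Camera axes: x right, y down, z forward; pixel columns grow to the right and rows downward; lengths in mm; the calibration is good to about 2 mm. A picture is of the moment at which its call begins.
- env.close_job(): hands the job in; it is judged then, once.
The state is a dict: "time_s": time; "joint_pos": joint angles; "joint_vel": joint speeds; "effort": joint torques, N m; "tcp_pos": TCP position; "tool_rot": TCP orientation; "contact_force": force on the tool from outside, world axes, zero at the start; "ft_torque": the same for the moment, N m; "grip_width": finger opening in mm; "grip_force": force on a finger pad.
Only numpy, scipy, OpenCV 4.12 (cv2) and the standard library are available. Lean on these libraries where they do the work, as an engineer would, in place of code of your own. Each camera call takes 0.05 s, during which the arm holds its last target. There are 200 camera calls.

### The job

Take the steel S-hook out of its wooden block and hook it through the hole in the handle end of the slotted turner (the utensil with the broad square blade), so that the hook hangs freely from the turner's handle. Leave the turner and the two other utensils lying on the rack.

Things in the scene. Friction and masses are not known exactly. Their poses are not given: they have to be found in the camera images.
- s_hook: Round steel S-hook, bar 8 mm thick, 108 mm tall, 70 g, upright in a slot of a fixed wooden block 45 mm tall (its top 73 mm stand free). Origin: under the crown, level with its lowest point; z up; the S lies in its x-z plane. Crown: x 0, top z 108 mm, underside 100. Upper crook: free leg with the tip at x = +19 mm, straight stem at -19, 30 mm clear between; lower crook x -15 to -47.
- s_hook_tip (a point): Centre of the free end of the upper crook, local (19, 0, 71) mm of the S-hook, 37 mm below the top of the crown; the round end reaches 4 mm lower. Grip the crown from above, fingers on the hook's +y and -y sides, fingertips 10 to 15 mm below its top: deeper, they would meet the handle when hooking.
- turner: Black turner with a broad rectangular slotted blade (95 x 78 mm), 306 mm long, 120 g, loose, level on a rack, underside 150 mm up, blade over the sink. Origin: centre of the 30 mm hole in its handle end, underside; x to the blade. The end is a flat ring, 46 mm outside, 8 mm wide, 5 mm thick, towards the robot: strap centre at x = -19 mm, free edge -23; the tip goes in the hole, the stem outside.
- skimmer: Black skimmer with a round grid head (80 mm), loose on the rack; same handle, hole and origin as the turner. Not to be used. The three utensils lie 90 mm apart side by side in any order.
- palette_knife: Black palette knife with a narrow round-ended blade (32 mm wide), loose on the rack; same handle, hole and origin as the turner. Not to be used.

How it is judged:
By the outcome, as a careful person would: the job done as asked, in the order asked, and still so for the second after the job is handed in, with the robot touching nothing.
It also fails if it takes over 48 s, if anything falls off the work surface, if the arm or the gripper's body presses on something with over 40 N, if the wrist force passes 120 N, or if a joint passes its speed limit or range.

## Working session

There is one attempt and no reset: what is moved stays moved. The work goes in short steps, Python scripts to look and compute and a shell command to move; the robot and the scene stay as the last step left them, time stands still between calls to the robot, and variables do not carry over. Pictures are saved under pics/ and viewed, at most 12 in all, crops included, and the job is handed in when it is done.

```bash
ls; mkdir -p pics
cat > h.py <<'E'
import numpy as np, cv2
from bench import env
from scipy.spatial.transform import Rotation as R
def cam(n):
    c=env.read_camera(n); c["K"]=np.array([[c["fx"],0,c["cx"]],[0,c["fy"],c["cy"]],[0,0,1.]]); c["D"]=np.array(c["D"],float); c["T"]=np.array(c["camera_from_world"]); return c
def ray(c,uv):
    p=cv2.undistortPoints(np.array(uv,float).reshape(-1,1,2),c["K"],c["D"]).reshape(-1,2)
    d=np.c_[p,np.ones(len(p))]@c["T"][:3,:3]; o=-c["T"][:3,:3].T@c["T"][:3,3]; return o,d
def onz(c,uv,z):
    o,d=ray(c,uv); return o+d*((z-o[2])/d[:,2])[:,None]
def proj(c,P):
    return cv2.projectPoints(np.array(P,float).reshape(-1,3),cv2.Rodrigues(c["T"][:3,:3])[0],c["T"][:3,3],c["K"],c["D"])[0].reshape(-1,2)
def cloud(c):
    z=c["range_z"]; v,u=np.mgrid[:480,:640]
    p=cv2.undistortPoints(np.c_[u.ravel(),v.ravel()].astype(float).reshape(-1,1,2),c["K"],c["D"]).reshape(-1,2)
    X=np.c_[p,np.ones(len(p))]*z.ravel()[:,None]
    return ((X-c["T"][:3,3])@c["T"][:3,:3]).reshape(480,640,3)
E
python3 - <<'E'
from h import *
s=env.get_state(); print(s, env.tcp_to_grasp)
for n in("top","side"):
    c=cam(n); cv2.imwrite(f"pics/{n}0.png",c["pixels"]); print(n,c["T"],c["K"],c["D"])
E
```

```text
bench.py
drive.py
pics
{'time_s': 0.0, 'joint_pos': array([-1.1466044 ,  0.33287215, -0.06473654,  1.4609626 ,  0.02156616,
        1.34990337, -0.08851632]), 'joint_vel': array([-0.00033536, -0.00064935,  0.00093275, -0.00082939,  0.00049181,
        0.00280863, -0.0013302 ]), 'effort': array([-3.87831396e-04, -6.25460243e+01,  4.87553969e-02, -3.91580164e+01,
        1.61679491e-02,  1.03351712e-02, -1.35237536e-05]), 'tcp_pos': array([269.85443165, 563.30996438, 230.50568227]), 'tool_rot': array([ 2.21526705e-01,  9.75154035e-01, -7.10337517e-04, -1.49283037e-04]), 'contact_force': array([-0.15374302,  0.81090506, -0.46217708]), 'ft_torque': array([-0.03352934,  0.05282822, -0.07117192]), 'grip_force': 0.0, 'grip_width': 85.50202807236232} 18.700000000000003
top [[-4.09000822e-03 -9.99955459e-01 -8.50593939e-03  2.59459819e+01]
 [-9.84951223e-01  5.49806257e-03 -1.72745069e-01  4.99444817e+02]
 [ 1.72784141e-01  7.67140665e-03 -9.84929840e-01  8.97405530e+02]
 [ 0.00000000e+00  0.00000000e+00  0.00000000e+00  1.00000000e+00]] [[500.77288134   0.         320.7548842 ]
 [  0.         500.77288134 245.91249972]
 [  0.           0.           1.        ]] [-0.02229859  0.          0.          0.          0.        ]
side [[ 9.01445669e-01 -4.32875636e-01 -3.79335851e-03 -4.65157845e+02]
 [-2.59570990e-01 -5.33491628e-01 -8.04990425e-01  2.14537927e+02]
 [ 3.46437017e-01  7.26639778e-01 -5.93275675e-01  7.74853869e+02]
 [ 0.00000000e+00  0.00000000e+00  0.00000000e+00  1.00000000e+00]] [[619.64004253   0.         325.8473977 ]
 [  0.         619.64004253 231.52846603]
 [  0.           0.           1.        ]] [-0.18403467  0.          0.          0.          0.        ]
```

View pics/top0.png

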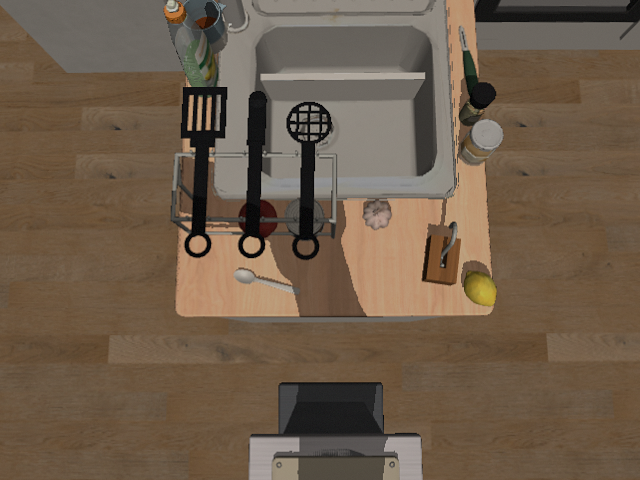

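View pics/side0.png

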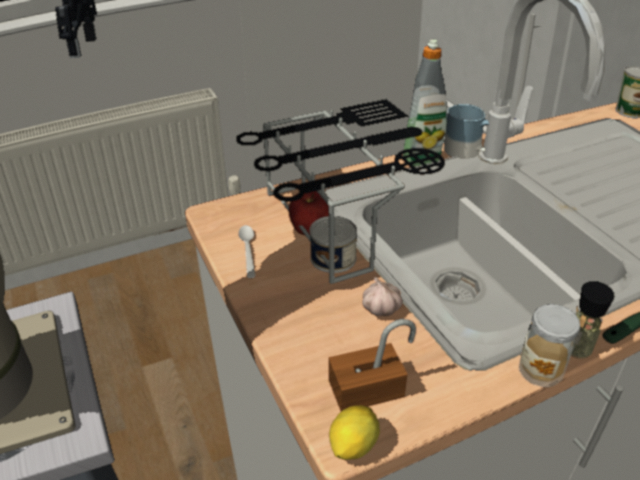

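The top view shows the turner leftmost (blade at (204,112), ring at (198,244)). The block sits at (442,258), with the hook's crown running from (445,262) to (455,225). The side view shows the crook at about (397,330), with its tip pointing away from the robot.

```bash
cat > m.py <<'E'
from h import *
T=cam("top");S=cam("side")
# turner
bl=(T["pixels"].max(2)<60).astype(np.uint8); bl[:,:150]=0; bl[:,235:]=0; bl[:80]=0; bl[265:]=0
cs,h=cv2.findContours(bl,cv2.RETR_CCOMP,cv2.CHAIN_APPROX_NONE)
for i,k in enumerate(cs):
    if len(k)>25:
        p=onz(T,k.reshape(-1,2),155)[:,:2].astype(np.float32); (cc,r)=cv2.minEnclosingCircle(p); print(len(k),h[0,i,3],"circ",cc,r,"mean",p.mean(0), p.min(0),p.max(0))
ys,xs=np.nonzero(bl); P=onz(T,np.c_[xs,ys],155)[:,:2]
for a in range(400,640,30):
    q=P[(P[:,0]>a)&(P[:,0]<a+15)]; 
    if len(q): print(a+7,q[:,1].min(),q[:,1].max(),q[:,1].mean())
for n,c in(("top",T),("side",S)):
    X=cloud(c); m=(X[...,2]>52)&(X[...,2]<125)&(X[...,0]>380)&(X[...,0]<560)&(X[...,1]<-100)&(X[...,1]>-260)
    hv=cv2.cvtColor(c["pixels"],cv2.COLOR_BGR2HSV); m&=(hv[...,1]<70)&(c["range_z"]>0)
    q=X[m]; v,u=np.nonzero(m); print(n,len(q),q.min(0),q.max(0))
    for z in range(50,120,8):
        g=q[(q[:,2]>z)&(q[:,2]<=z+8)]
        if len(g): print(z+4,len(g),g.mean(0).round(1),g.min(0).round(1),g.max(0).round(1))
    print(u.min(),u.max(),v.min(),v.max())
a=cv2.resize(T["pixels"][205:295,405:505],None,fx=4,fy=4,interpolation=cv2.INTER_CUBIC); b=cv2.resize(S["pixels"][310:410,320:430],None,fx=3.6,fy=3.6,interpolation=cv2.INTER_CUBIC)
cv2.imwrite("pics/crop.png",np.hstack([a,b[:360,:396]]))
E
python3 m.py
```

```text
32 -1 circ (515.9955444335938, 257.0826416015625) 15.118230819702148 mean [516.5211  256.98438] [508.21652 244.11945] [523.7746  270.04584]
462 -1 circ (621.2965087890625, 219.26922607421875) 157.71900939941406 mean [627.81573 227.84431] [464.195   187.50606] [778.3719  266.31482]
55 16 circ (484.32952880859375, 227.3611297607422) 17.079166412353516 mean [484.10568 227.5463 ] [467.55994 211.24683] [501.31696 243.33286]
82 16 circ (717.2449951171875, 201.616943359375) 34.68840026855469 mean [717.0863  201.54321] [682.7649  195.49353] [751.72504 208.50063]
79 16 circ (717.4249267578125, 218.15370178222656) 34.49052810668945 mean [716.8668  217.86101] [682.9563  211.30528] [751.8885  224.45064]
81 16 circ (717.5919799804688, 233.94630432128906) 34.63582229614258 mean [717.00946 233.69202] [683.0986  227.29097] [752.0765  240.38771]
82 16 circ (717.776123046875, 249.77517700195312) 34.66992950439453 mean [717.6173  249.70372] [683.26166 243.32997] [752.2905  256.12457]
467 209.3477848248349 246.0302554061642 227.38916346537044
497 206.65770277073614 246.89335797042673 227.6008788218008
5
[... 1039 characters left out ...]
82.84522405 -220.94381068   52.07912   ] [ 531.95648978 -206.89149162  113.99782607]
54 23 [ 486.  -211.6   55.1] [ 482.8 -214.1   52.1] [ 489.5 -208.2   57.8]
62 24 [ 487.3 -211.3   62. ] [ 484.8 -213.9   58. ] [ 490.  -207.    65.7]
70 30 [ 490.4 -212.4   70.4] [ 485.1 -219.3   66.2] [ 527.2 -207.8   73.8]
78 47 [ 506.  -214.8   77.8] [ 486.9 -219.9   74.7] [ 529.3 -208.8   82. ]
86 49 [ 506.9 -215.1   86.1] [ 486.8 -220.6   82.3] [ 531.5 -207.8   90. ]
94 51 [ 506.5 -214.8   93.8] [ 489.2 -220.9   90. ] [ 532. -208.   98.]
102 77 [ 506.1 -214.5  102.4] [ 491.1 -220.3   98.2] [ 529.9 -206.9  106. ]
110 133 [ 509.8 -214.5  109.8] [ 493.8 -219.   106. ] [ 526.  -208.5  114. ]
376 415 319 361
```

View pics/crop.png

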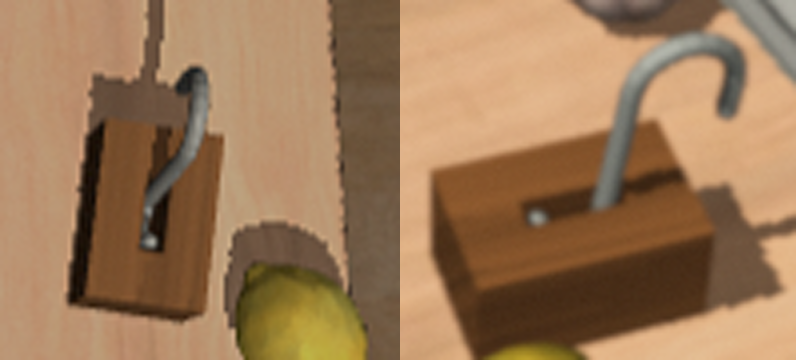

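The crop shows the S-hook's stem leaning slightly, with the tip ahead and a little to the right. I'll measure the lean, and the hole from the side camera.

```bash
cat > m2.py <<'E'
from h import *
T=cam("top");S=cam("side")
for n,c in(("top",T),("side",S)):
    X=cloud(c); m=(X[...,2]>50)&(X[...,2]<125)&(X[...,0]>380)&(X[...,0]<560)&(X[...,1]<-100)&(X[...,1]>-260)
    hv=cv2.cvtColor(c["pixels"],cv2.COLOR_BGR2HSV); m&=(hv[...,1]<70)&(c["range_z"]>0)
    q=X[m]
    for nm,g in(("stem",q[(q[:,0]<500)&(q[:,2]<84)]),("leg",q[(q[:,0]>518)&(q[:,2]<98)])):
        print(n,nm,len(g),np.polyfit(g[:,2]-70,g[:,0],1),np.polyfit(g[:,2]-70,g[:,1],1),g.mean(0))
    e=np.array([np.cos(.21),-np.sin(.21)]); g=q[q[:,2]>90]; a=g[:,:2]@e
    for b in np.arange(a.min(),a.max(),4): 
        k=g[(a>=b)&(a<b+4)]; print(k.mean(0).round(1),k[:,2].max().round(1),end=' ')
    print()
bl=(S["pixels"].max(2)<70).astype(np.uint8)
cs,h=cv2.findContours(bl,cv2.RETR_CCOMP,cv2.CHAIN_APPROX_NONE)
for i,k in enumerate(cs):
    p=k.reshape(-1,2)
    if h[0,i,3]>=0 and len(k)>12 and p[:,0].max()<305 and p[:,1].max()<205 and p[:,1].min()>110:
        w=onz(S,p,153); print("side hole",p.mean(0),cv2.minEnclosingCircle(w[:,:2].astype(np.float32)),(w.min(0)+w.max(0))/2)
X=cloud(T); b=(T["pixels"].max(2)<60)&(T["range_z"]>0)
for x0,x1 in((460,480),(540,640),(670,760)):
    m=b&(X[...,0]>x0)&(X[...,0]<x1)&(X[...,1]>180)&(X[...,1]<270)&(X[...,2]>120); g=X[m]; print(x0,len(g),np.median(g,0))
E
python3 m2.py
```

```text
top stem 27 [1.10835221e-01 4.89209808e+02] [-8.57008287e-03 -2.06050438e+02] [ 488.99151046 -206.03355821   68.03042868]
top leg 14 [1.54049062e-01 5.26514387e+02] [ 5.39913363e-02 -2.12713184e+02] [ 528.60149499 -211.98169085   83.54833472]
[ 492.9 -207.2   96.2] 101.9 [ 496.8 -208.1  103.7] 107.5 [ 500.9 -209.1  108.6] 112.0 [ 505.2 -209.   110.9] 113.9 [ 508.3 -210.7  110.9] 113.5 [ 512.5 -210.4  111.8] 114.8 [ 516.7 -211.1  112.1] 116.9 [ 520.7 -212.   110.7] 111.7 [ 524.9 -212.2  109.5] 111.5 [ 528.8 -211.6  101.9] 109.6 [ 531.  -212.5  102.5] 105.4 
side stem 115 [1.22787985e-01 4.87997440e+02] [-1.55288105e-02 -2.11910199e+02] [ 487.55788102 -211.85460844   66.42017803]
side leg 69 [5.98031664e-02 5.26765465e+02] [-3.04339678e-02 -2.17966785e+02] [ 527.68091976 -218.43266148   85.30779491]
[ 491.  -211.5   96.5] 103.0 [ 494.6 -212.6  101.6] 108.6 [ 498.6 -212.8  106.7] 110.5 [ 502.9 -213.4  109.1] 113.1 [ 506.8 -214.   110.7] 114.1 [ 510.7 -214.8  110.9] 113.1 [ 514.6 -215.5  110.8] 113.0 [ 518.8 -216.2  109.1] 112.2 [ 522.2 -217.5  106.7] 110.0 [ 526.4 -218.3   99.7] 109.1 [ 529.4 -219.4   95.6] 101.6 
side hole [288.52380952 191.76190476] ((478.78094482421875, 44.66020202636719), 15.25014877319336) [479.38453793  44.7745521  153.        ]
side hole [268.         162.80952381] ((482.8495178222656, 135.19931030273438), 15.633769035339355) [482.40396052 135.17663601 153.        ]
side hole [248.76923077 138.33333333] ((483.8624572753906, 224.48773193359375), 15.66290283203125) [483.50555135 223.95858277 153.        ]
460 108 [470.18860921 227.9721786  154.66376558]
540 773 [589.34592663 227.39245712 154.36651737]
670 1327 [712.41498404 226.65385604 152.53718344]
```

The manual's scale: shifts go in shares of 50 mm and turns go in units of 0.25 rad. Converting my numbers, -30 mm is -0.6, -28 mm is -0.56.

```bash
echo '[[-0.56,-0.6,0,0,0,0],[-0.56,-0.6,0,0,0,0],[-0.56,-0.6,0,0,0,0],[-0.56,-0.6,0,0,0,0],[-0.56,-0.6,0,0,0,0],[-0.56,-0.6,0,0,0,0],[-0.56,-0.6,0,0,0,0],[-0.56,-0.6,0,0,0,0]]' | python3 drive.py 40 40; echo '[[-0.56,-0.6,0,0,0,0],[-0.56,-0.6,0,0,0,0],[-0.56,-0.6,0,0,0,0],[-0.56,-0.6,0,0,0,0],[-0.56,-0.6,0,0,0,0],[-0.56,-0.6,0,0,0,0],[0,0,0,0,0,0]]' | python3 drive.py
cat > d.py <<'E'
import sys; from h import *
s=env.get_state(); r=R.from_quat(s["tool_rot"]); t=np.array(list(map(float,sys.argv[1:4]))); M=r.as_matrix()
print("t",s["time_s"],"tcp",s["tcp_pos"].round(1),"d_tool",(M.T@(t-s["tcp_pos"])).round(1),"toolx az",np.degrees(np.arctan2(M[1,0],M[0,0])).round(2),"zaxis",M[:,2].round(3))
yaw=float(sys.argv[4]) # desired azimuth (rad) of hook +x; tool x = yaw+pi
D=R.from_matrix(np.c_[[-np.cos(yaw),-np.sin(yaw),0],[-np.sin(yaw),np.cos(yaw),0],[0,0,-1]])
print("rotvec tool",(r.inv()*D).as_rotvec().round(3),"F",s["contact_force"].round(1),"grip",s["grip_width"],s["grip_force"],"q",s["joint_pos"].round(2))
E
python3 d.py 511 -212.5 170 -0.18
```

```text
time_s: 1.1
tcp_pos: [368.6, 248.8, 231.5]
tool_rot: [0.222, 0.975, 0.0, 0.0]
contact_force: [0.3, 0.6, -0.6]
grip_width: 40.1
grip_force: 0.0
time_s: 1.8
tcp_pos: [443.0, 10.3, 231.6]
tool_rot: [0.225, 0.974, -0.0, 0.001]
contact_force: [-0.4, 0.5, -0.1]
grip_width: 40.0
grip_force: 0.0
t 1.8 tcp [443.   10.3 231.6] d_tool [-158.8 -170.4   61.8] toolx az 153.97 zaxis [ 0.001 -0.    -1.   ]
rotvec tool [-0.     0.001 -0.274] F [-0.4  0.5 -0.1] grip 40.00187637694697 0.0 q [-0.6  -0.11  0.45  1.93  0.05  1.3   0.95]
```

Converted, -28 mm is -0.56, -26 mm is -0.52, -0.14 rad is -0.56.

```bash
echo '[[-0.52,-0.56,0.1,0,0,0],[-0.54,-0.58,0.16,0,0,0],[-0.52,-0.56,0.16,0,0,0],[-0.54,-0.58,0.16,0,0,0],[-0.52,-0.56,0.16,0,0,0],[-0.54,-0.56,0.16,0,0,0],[0,0,0,0,0,-0.56],[0,0,0,0,0,-0.536]]' | python3 drive.py;echo '[[0,0,0,0,0,0],[0,0,0,0,0,0]]' | python3 drive.py; python3 d.py 511 -212.5 102 -0.18
python3 - <<'E'
from h import *
S=cam("side");T=cam("top")
cv2.imwrite("pics/g1.png",np.hstack([cv2.resize(S["pixels"][220:420,310:510],None,fx=2,fy=2),cv2.resize(T["pixels"][190:290,390:490],None,fx=4,fy=4)]))
E
```

```text
time_s: 2.6
tcp_pos: [511.8, -207.3, 185.5]
tool_rot: [0.085, 0.996, -0.0, -0.001]
contact_force: [-0.5, 1.0, 0.3]
grip_width: 40.0
grip_force: 0.0
time_s: 2.8
tcp_pos: [512.1, -206.0, 186.3]
tool_rot: [0.088, 0.996, 0.0, 0.0]
contact_force: [0.4, 0.9, -1.3]
grip_width: 39.8
grip_force: 0.0
t 2.8 tcp [ 512.1 -206.   186.3] d_tool [-0.  -6.6 84.3] toolx az 169.9 zaxis [ 0.  0. -1.]
rotvec tool [0.    0.    0.004] F [ 0.4  0.9 -1.3] grip 39.842847050328984 0.0 q [-0.28  0.23  0.67  1.75 -0.15  1.22  1.82]
```

View pics/g1.png

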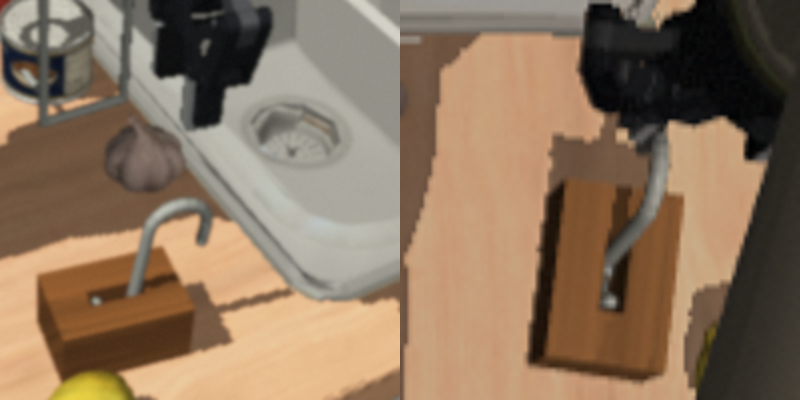

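The open gripper stands above the crown in line with the hook. The view is left side camera, right top camera, with the crown at about (175,205) and (655,180) in the picture. Next I descend.

Converted, -6 mm is -0.12, 20 mm is 0.4.

```bash
echo '[[0,-0.12,0.4,0,0,0],[0,0,0.4,0,0,0],[0,0,0.24,0,0,0],[0,0,0,0,0,0],[0,0,0,0,0,0]]' | python3 drive.py; python3 d.py 511 -212.5 102 -0.18
python3 - <<'E'
from h import *
S=cam("side");T=cam("top")
cv2.imwrite("pics/g2.png",np.hstack([cv2.resize(S["pixels"][270:370,340:440],None,fx=4,fy=4),cv2.resize(T["pixels"][190:290,390:490],None,fx=4,fy=4)]))
E
```

```text
time_s: 3.4
tcp_pos: [511.3, -212.3, 134.8]
tool_rot: [0.086, 0.996, -0.0, 0.0]
contact_force: [-0.2, -0.5, -0.4]
grip_width: 39.9
grip_force: 0.0
t 3.4 tcp [ 511.3 -212.3  134.8] d_tool [ 0.2 -0.3 32.8] toolx az 170.08 zaxis [ 0. -0. -1.]
rotvec tool [0.    0.    0.007] F [-0.2 -0.5 -0.4] grip 39.9176304790198 0.0 q [-0.26  0.29  0.66  1.8  -0.2   1.12  1.87]
```

View pics/g2.png

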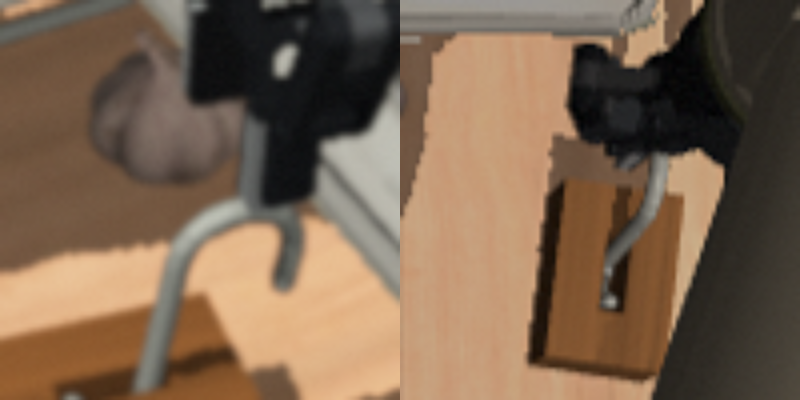

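Run:
```python
from h import *
S=cam("side")
for P in([500,-232,142],[522,-232,142],[511,-212.5,110.5],[500,-212,110],[522,-214,110]): print(P,((proj(S,P)[0]-[340,270])*4).round())
```

```text
[500, -232, 142] [246. 180.]
[522, -232, 142] [312. 156.]
[511, -212.5, 110.5] [236. 204.]
[500, -212, 110] [203. 216.]
[522, -214, 110] [270. 197.]
```

```bash
echo '[[0,0,0.24,0,0,0],[0,0,0.24,0,0,0],[0,0,0.18,0,0,0],[0,0,0,0,0,0],[0,0,0,0,0,0]]' | python3 drive.py; python3 d.py 511 -212.5 102 -0.18; echo '[[0,0,0,0,0,0],[0,0,0,0,0,0],[0,0,0,0,0,0],[0,0,0,0,0,0],[0,0,0,0,0,0],[0,0,0,0,0,0]]' | python3 drive.py 0 60; python3 d.py 511 -212.5 102 -0.18
```

```text
time_s: 4.05
tcp_pos: [510.8, -212.5, 101.0]
tool_rot: [0.086, 0.996, -0.0, -0.0]
contact_force: [0.9, 0.6, 1.0]
grip_width: 39.8
grip_force: 0.0
t 4.05 tcp [ 510.8 -212.5  101. ] d_tool [-0.2  0.  -1. ] toolx az 170.09 zaxis [-0.001 -0.    -1.   ]
rotvec tool [-0.    -0.001  0.007] F [0.9 0.6 1. ] grip 39.822749128493356 0.0 q [-0.24  0.33  0.65  1.83 -0.23  1.05  1.9 ]
time_s: 4.65
tcp_pos: [511.4, -212.5, 101.7]
tool_rot: [0.086, 0.996, -0.0, 0.001]
contact_force: [0.8, -0.7, 3.4]
grip_width: 5.9
grip_force: 59.9
t 4.65 tcp [ 511.4 -212.5  101.7] d_tool [ 0.4 -0.  -0.3] toolx az 170.1 zaxis [ 0.001 -0.    -1.   ]
rotvec tool [0.    0.001 0.007] F [ 0.8 -0.7  3.4] grip 5.938269997500004 59.94558826088905 q [-0.24  0.33  0.65  1.83 -0.23  1.05  1.9 ]
```

```bash
echo '[[-0.02,0,-0.16,0,0,0],[-0.02,0,-0.2,0,0,0],[-0.02,0,-0.2,0,0,0],[-0.02,0,-0.2,0,0,0],[0,0,-0.3,0,0,0],[0,0,-0.4,0,0,0],[0,0,-0.5,0,0,0],[0,0,0,0,0,0]]' | python3 drive.py; python3 d.py 420 -150 205 0
python3 - <<'E'
from h import *
S=cam("side")
cv2.imwrite("pics/l1.png",cv2.resize(S["pixels"][200:400,300:500],None,fx=3,fy=3))
E
```

```text
time_s: 5.45
tcp_pos: [516.4, -213.9, 203.3]
tool_rot: [0.086, 0.996, -0.0, 0.003]
contact_force: [0.3, -0.3, -1.7]
grip_width: 5.4
grip_force: 59.7
t 5.45 tcp [ 516.4 -213.9  203.3] d_tool [106.   46.4  -2.3] toolx az 170.08 zaxis [ 0.005 -0.001 -1.   ]
rotvec tool [-0.     0.005 -0.173] F [ 0.3 -0.3 -1.7] grip 5.389941727832538 59.709511175751686 q [-0.28  0.23  0.68  1.71 -0.15  1.25  1.84]
```

View pics/l1.png

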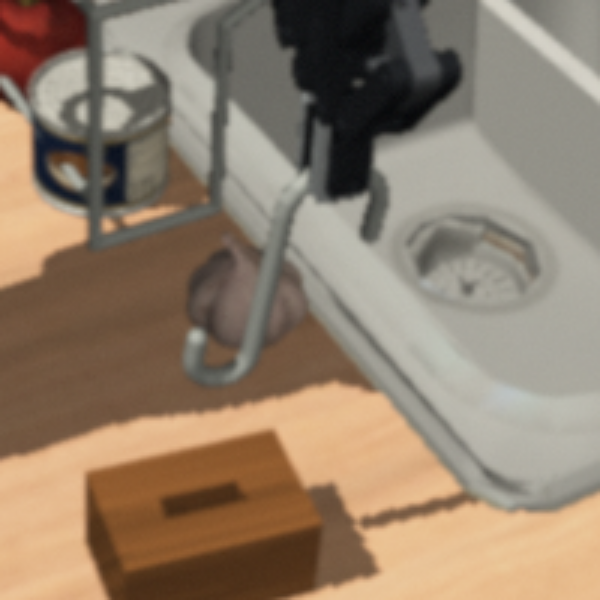

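The hook is out of the block and gripped at the crown (finger at (345,180)), with a slight forward lean. I'll pull back, square up and travel in front of the rack.

Converted, 22 mm is 0.44, 10 mm is 0.2, -0.087 rad is -0.348.

```bash
echo '[[0.4,0.18,0,0,0,0],[0.54,0.24,0,0,0,0],[0.54,0.24,0,0,0,0],[0.44,0.18,0,0,0,0],[0.2,0.08,-0.04,0,0,0],[0,0,0,0,0,-0.348],[0,0,0,0,0,-0.348],[0,0,0,0,0,0]]' | python3 drive.py; echo '[[0,0.5,-0.1,0,0,0],[0,0.7,0,0,0,0],[0,0.8,0,0,0,0],[0,0.8,0,0,0,0],[0,0.8,0,0,0,0],[0,0.8,0,0,0,0],[0,0.8,0,0,0,0],[0,0.8,0,0,0,0]]' | python3 drive.py; python3 d.py 420 226.5 205 -0.007
```

```text
time_s: 6.3
tcp_pos: [418.0, -149.4, 200.9]
tool_rot: [-0.001, 1.0, 0.0, -0.0]
contact_force: [0.8, 0.4, -1.3]
grip_width: 5.5
grip_force: 59.7
time_s: 7.1
tcp_pos: [417.6, 151.9, 206.0]
tool_rot: [0.001, 1.0, -0.0, -0.0]
contact_force: [1.4, -0.4, -0.6]
grip_width: 5.6
grip_force: 59.7
t 7.1 tcp [417.6 151.9 206. ] d_tool [-2.3 74.6  1. ] toolx az 179.89 zaxis [-0.001 -0.    -1.   ]
rotvec tool [-0.    -0.001  0.005] F [ 1.4 -0.4 -0.6] grip 5.628854683374299 59.65020574629307 q [-0.69 -0.06  0.23  1.96  0.02  1.25  1.1 ]
```

Converted, 30 mm is 0.6, 13 mm is 0.26.

```bash
echo '[[0,0.6,0,0,0,0],[0,0.6,0,0,0,0],[0,0.26,0,0,0,0],[0,0,0,0,0,0],[0,0,0,0,0,0],[0,0,0,0,0,0]]' | python3 drive.py; python3 d.py 420 226.5 205 -0.007
python3 - <<'E'
from h import *
for n in("side","top"):
    S=cam(n); X=cloud(S); hv=cv2.cvtColor(S["pixels"],cv2.COLOR_BGR2HSV)
    m=(X[...,2]>90)&(X[...,2]<225)&(X[...,0]>355)&(X[...,0]<460)&(abs(X[...,1]-226)<30)&(S["range_z"]>0)&(hv[...,2]>50)
    q=X[m]; print(n,len(q),q.min(0),q.max(0))
    for z in range(90,225,8):
        g=q[(q[:,2]>z)&(q[:,2]<=z+8)]
        for nm,k in(("st",g[g[:,0]<415]),("tip",g[g[:,0]>=430])):
            if len(k)>2: print(z+4,nm,len(k),k.mean(0).round(1),k[:,0].min().round(1),k[:,0].max().round(1))
    o=proj(S,[420,226,160])[0].astype(int); x0,y0=max(o[0]-65,0),max(o[1]-65,0)
    cv2.imwrite(f"pics/t_{n}.png",cv2.resize(S["pixels"][y0:y0+130,x0:x0+130],None,fx=3,fy=3)); print(x0,y0)
a,b=cv2.imread("pics/t_side.png"),cv2.imread("pics/t_top.png"); h=min(len(a),len(b)); cv2.imwrite("pics/t.png",np.hstack([a[:h],b[:h]]))
E
```

```text
time_s: 7.7
tcp_pos: [418.3, 221.8, 206.3]
tool_rot: [0.001, 1.0, -0.0, -0.0]
contact_force: [1.1, -0.2, -1.3]
grip_width: 5.4
grip_force: 59.7
t 7.7 tcp [418.3 221.8 206.3] d_tool [-1.7  4.7  1.3] toolx az 179.91 zaxis [-0. -0. -1.]
rotvec tool [-0.    -0.     0.005] F [ 1.1 -0.2 -1.3] grip 5.40551422836204 59.67873975634575 q [-0.76  0.01  0.17  1.89 -0.    1.24  0.99]
side 614 [363.05026353 203.22931095 113.32026672] [442.75241752 228.96066405 224.91906335]
118 st 49 [379.3 218.3 119.1] 367.2 392.9
126 st 54 [378.4 217.8 125.7] 363.2 394.0
134 st 45 [377.3 217.9 134.2] 363.1 394.1
142 st 51 [379.3 217.8 142.1] 363.5 395.4
150 st 25 [393.6 218.7 150.4] 389.8 399.3
158 st 26 [394.6 218.  158.1] 390.6 399.8
166 st 29 [395.4 218.5 166. ] 391.3 400.4
174 st 26 [396.6 218.  174.2] 392.8 401.3
174 tip 7 [435.1 219.5 175.9] 431.5 438.2
182 st 28 [397.4 218.3 181.8] 393.6 402.0
182 tip 20 [434.7 217.4 181.9] 431.4 438.3
190 st 29 [398.3 218.1 190. ] 394.2 403.4
190 tip 18 [436.3 218.4 189.6] 433.8 439.1
198 st 25 [399.6 217.7 198. ] 394.9 405.3
198 tip 22 [437.4 217.5 198. ] 433.8 442.8
20
[... 195 characters left out ...]
] 405.6 410.9
146 77
top 194 [364.91719852 212.37805859 117.06327663] [409.47777735 226.40192276 223.14270271]
118 st 19 [381.1 221.6 120.1] 373.8 388.9
126 st 37 [381.3 222.1 124.5] 368.6 393.5
134 st 13 [376.4 220.6 134.2] 364.9 394.7
142 st 27 [375.2 221.7 143.1] 366.3 395.8
150 st 10 [391.1 220.8 149.1] 367.8 398.4
158 st 7 [393.5 220.4 158.7] 391.7 396.2
166 st 6 [394.8 220.8 165.1] 392.7 397.4
174 st 9 [395.4 220.6 173.8] 393.7 398.2
182 st 7 [397.6 219.9 181.6] 394.9 400.8
190 st 9 [398.  220.  189.9] 395.8 401.7
198 st 10 [399.1 220.7 197.8] 396.8 402.8
206 st 23 [402.6 220.6 206.8] 399.1 409.5
214 st 14 [406.2 221.3 212.6] 403.1 408.6
222 st 3 [408.2 214.2 222.1] 408.1 408.3
131 217
```

View pics/t.png

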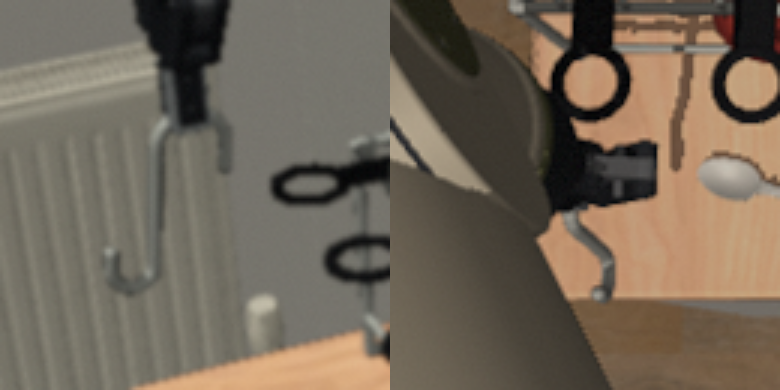

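The side view shows the hook hanging from the gripper, with the tip at about (225,170) in the crop, in front of the turner ring at (312,185). The lean is 0.12 rad, so I straighten it first and then move over the hole.

```bash
echo '[[0,0.08,0,0,-0.2,0],[0,0.02,0,0,-0.2,0],[0,0,0,0,0,0],[0,0,0,0,0,0]]' | python3 drive.py; python3 d.py 465.5 226.5 206 -0.007
```

```text
time_s: 8.2
tcp_pos: [418.0, 228.0, 206.6]
tool_rot: [-0.0, 0.999, 0.0, 0.05]
contact_force: [0.7, 0.3, -0.7]
grip_width: 5.5
grip_force: 59.7
t 8.2 tcp [418.  228.  206.6] d_tool [-47.2  -1.5   5.3] toolx az -179.96 zaxis [ 0.099  0.001 -0.995]
rotvec tool [0.001 0.099 0.008] F [ 0.7  0.3 -0.7] grip 5.4911365988375795 59.65291030704975 q [-0.78 -0.05  0.14  1.95  0.07  1.16  0.9 ]
```

```bash
echo '[[-0.2,0,0.02,0,0,0],[-0.3,-0.02,0.02,0,0,0],[-0.3,0,0.04,0,0,0],[-0.14,0,0.02,0,0,0],[0,0,0,0,0,0],[0,0,0,0,0,0]]' | python3 drive.py; python3 d.py 465.5 226.5 175 -0.007
python3 - <<'E'
from h import *
S=cam("side");T=cam("top")
X=cloud(S); hv=cv2.cvtColor(S["pixels"],cv2.COLOR_BGR2HSV)
m=(X[...,2]>160)&(X[...,2]<200)&(X[...,0]>425)&(X[...,0]<500)&(abs(X[...,1]-224)<30)&(S["range_z"]>0)&(hv[...,2]>70)
q=X[m]
for z in range(160,200,8):
    g=q[(q[:,2]>z)&(q[:,2]<=z+8)]
    for nm,k in(("st",g[g[:,0]<460]),("tip",g[g[:,0]>=470])):
        if len(k)>2: print(z+4,nm,len(k),k.mean(0).round(1))
print("hole@side exp",proj(S,[484.5,226.5,155])-[195,75])
cv2.imwrite("pics/u.png",np.hstack([cv2.resize(S["pixels"][75:175,195:295],None,fx=4,fy=4),cv2.resize(T["pixels"][190:290,150:250],None,fx=4,fy=4)]))
E
```

```text
time_s: 8.8
tcp_pos: [465.2, 227.4, 205.7]
tool_rot: [-0.0, 0.999, -0.0, 0.05]
contact_force: [0.5, -0.1, -0.2]
grip_width: 5.9
grip_force: 59.7
t 8.8 tcp [465.2 227.4 205.7] d_tool [ 2.8 -0.9 30.6] toolx az -179.95 zaxis [ 0.099 -0.    -0.995]
rotvec tool [-0.     0.099  0.008] F [ 0.5 -0.1 -0.2] grip 5.870056386230468 59.67994160950184 q [-0.75  0.04  0.18  1.86  0.05  1.16  0.98]
164 st 23 [446.  223.6 163.2]
172 st 23 [445.3 223.2 171.9]
180 st 23 [445.9 223.  180.2]
180 tip 18 [484.1 222.3 181.1]
188 st 23 [446.9 223.9 187.6]
188 tip 24 [484.2 223.7 188.1]
196 st 23 [447.1 223.6 196. ]
196 tip 22 [484.8 223.4 196.3]
hole@side exp [[53.8795562  61.51131248]]
```

View pics/u.png

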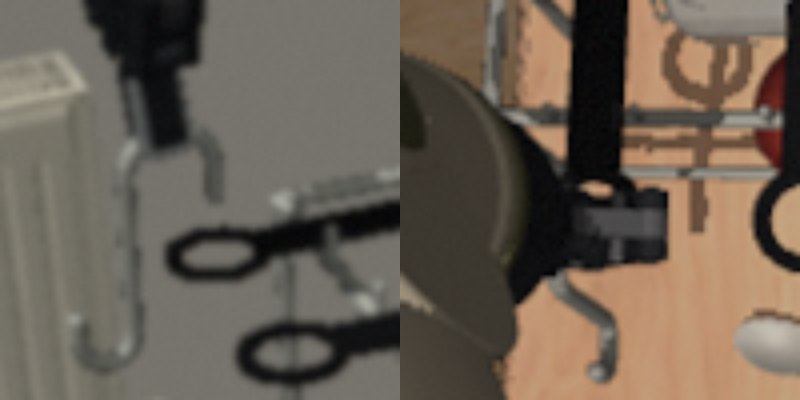

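The hook tip is at crop (213,195), directly above the turner's hole at (215,252), and the stem is in front of the ring. I'll lower it in steps.

```bash
echo '[[0.02,-0.02,0.2,0,0,0],[0.02,0,0.2,0,0,0],[0.02,0,0.2,0,0,0],[0,0,0,0,0,0],[0,0,0,0,0,0]]' | python3 drive.py; python3 d.py 465.5 226.5 158.5 -0.007
python3 - <<'E'
from h import *
S=cam("side")
cv2.imwrite("pics/v.png",cv2.resize(S["pixels"][75:175,195:295],None,fx=5,fy=5))
E
```

```text
time_s: 9.4
tcp_pos: [465.1, 226.5, 175.5]
tool_rot: [-0.001, 0.999, -0.0, 0.05]
contact_force: [-0.2, 0.4, -1.0]
grip_width: 5.5
grip_force: 59.7
t 9.4 tcp [465.1 226.5 175.5] d_tool [ 1.2  0.  17. ] toolx az -179.92 zaxis [ 0.099 -0.    -0.995]
rotvec tool [0.    0.099 0.008] F [-0.2  0.4 -1. ] grip 5.45509643807126 59.67221215367317 q [-0.75  0.07  0.18  1.9   0.05  1.09  0.98]
```

View pics/v.png

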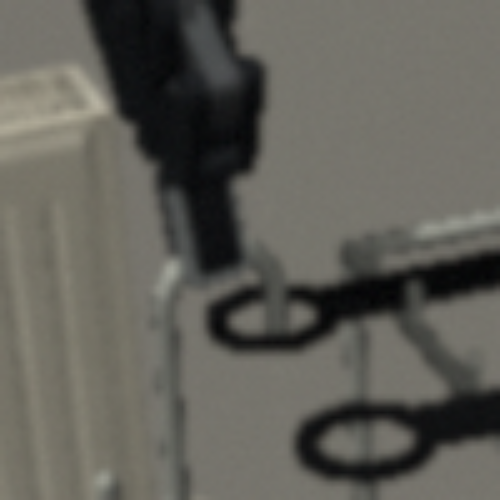

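The tip is inside the turner's hole (at (275,325)) with the stem outside on the robot side. I'll go down to about 3 mm above the ring.

Converted, 5 mm is 0.1, 3 mm is 0.06.

```bash
echo '[[0.02,0,0.16,0,0,0],[0,0,0.1,0,0,0],[0,0,0.06,0,0,0],[0,0,0,0,0,0],[0,0,0,0,0,0]]' | python3 drive.py; python3 d.py 465.5 226.5 158 -0.007
```

```text
time_s: 9.95
tcp_pos: [465.9, 226.5, 159.9]
tool_rot: [-0.001, 0.999, 0.0, 0.05]
contact_force: [0.7, 0.8, -0.1]
grip_width: 5.2
grip_force: 59.7
t 9.95 tcp [465.9 226.5 159.9] d_tool [ 0.6 -0.   1.8] toolx az -179.93 zaxis [ 0.1    0.    -0.995]
rotvec tool [0.    0.1   0.008] F [ 0.7  0.8 -0.1] grip 5.239107664733007 59.66329336166382 q [-0.75  0.08  0.18  1.92  0.04  1.06  0.98]
```

Converted, 2 mm is 0.04.

```bash
echo '[[0,0,0.04,0,0,0],[0,0,0,0,0,0],[0,0,0,0,0,0]]' | python3 drive.py; echo '[[0,0,0,0,0,0],[0,0,0,0,0,0],[0,0,0,0,0,0],[0,0,0,0,0,0]]' | python3 drive.py 26 20;  python3 d.py 465.5 226.5 158 -0.007
python3 - <<'E'
from h import *
S=cam("side")
cv2.imwrite("pics/w.png",cv2.resize(S["pixels"][75:195,195:315],None,fx=4,fy=4))
E
```

```text
time_s: 10.25
tcp_pos: [466.1, 226.5, 157.9]
tool_rot: [-0.001, 0.999, 0.0, 0.05]
contact_force: [0.1, 0.8, -1.2]
grip_width: 5.3
grip_force: 59.7
time_s: 10.65
tcp_pos: [466.1, 226.6, 158.0]
tool_rot: [-0.001, 0.999, 0.0, 0.05]
contact_force: [-0.2, -0.8, 0.5]
grip_width: 25.9
grip_force: 0.0
t 10.65 tcp [466.1 226.6 158. ] d_tool [ 0.6 -0.1 -0.1] toolx az -179.93 zaxis [ 0.1    0.    -0.995]
rotvec tool [0.001 0.1   0.008] F [-0.2 -0.8  0.5] grip 25.945670735353335 0.0 q [-0.75  0.08  0.18  1.92  0.04  1.05  0.98]
```

View pics/w.png

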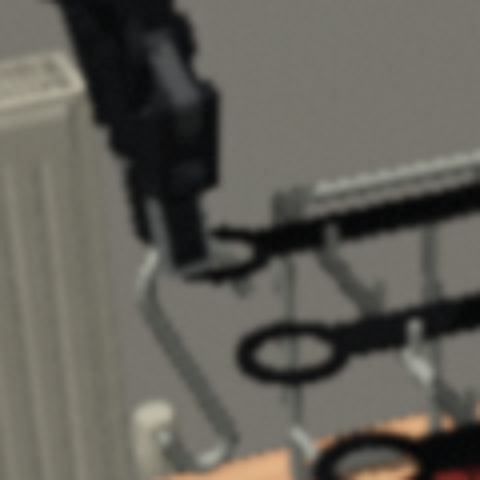

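The hook now hangs on the ring strap, swung in under it, with its tip below the hole. I'll withdraw along the tool axis and let it settle.

```bash
echo '[[0,0,0,0,0,0],[0,0,0,0,0,0],[0,0,0,0,0,0],[0,0,0,0,0,0],[0,0,-0.08,0,0,0],[0,0,-0.16,0,0,0],[0,0,-0.24,0,0,0],[0,0,-0.4,0,0,0]]' | python3 drive.py 34; echo '[[0,0,-0.6,0,0,0],[0,0,-0.6,0,0,0],[0.6,0,-0.2,0,0,0],[0.8,0,0,0,0,0],[0,0,0,0,0,0],[0,0,0,0,0,0],[0,0,0,0,0,0],[0,0,0,0,0,0]]' | python3 drive.py; echo '[[0,0,0,0,0,0],[0,0,0,0,0,0],[0,0,0,0,0,0],[0,0,0,0,0,0],[0,0,0,0,0,0],[0,0,0,0,0,0],[0,0,0,0,0,0],[0,0,0,0,0,0]]' | python3 drive.py
python3 - <<'E'
from h import *
S=cam("side");T=cam("top")
cv2.imwrite("pics/x.png",np.hstack([cv2.resize(S["pixels"][75:235,195:355],None,fx=2.5,fy=2.5),cv2.resize(T["pixels"][80:280,150:350],None,fx=2,fy=2)]))
E
```

```text
time_s: 11.5
tcp_pos: [461.2, 226.3, 202.3]
tool_rot: [-0.001, 0.999, -0.0, 0.05]
contact_force: [-0.6, -0.7, 0.1]
grip_width: 34.0
grip_force: 0.0
time_s: 12.3
tcp_pos: [385.7, 226.2, 264.5]
tool_rot: [-0.0, 0.999, 0.0, 0.05]
contact_force: [-0.4, 0.4, 0.4]
grip_width: 33.9
grip_force: 0.0
time_s: 13.1
tcp_pos: [385.0, 226.4, 264.3]
tool_rot: [-0.001, 0.999, 0.0, 0.05]
contact_force: [0.1, 0.9, -0.1]
grip_width: 33.9
grip_force: 0.0
```

View pics/x.png

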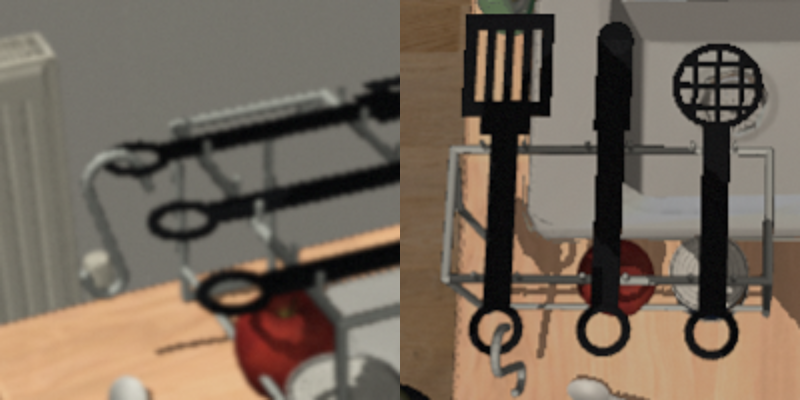

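The hook hangs from the turner's ring, and all three utensils are still on the rack. I'll wait a little for the swing to die down before handing in.

```bash
for i in 1 2 3; do echo '[[0,0,0,0,0,0],[0,0,0,0,0,0],[0,0,0,0,0,0],[0,0,0,0,0,0],[0,0,0,0,0,0],[0,0,0,0,0,0],[0,0,0,0,0,0],[0,0,0,0,0,0]]' | python3 drive.py >/dev/null; done
python3 - <<'E'
from h import *
def g():
    S=cam("side"); X=cloud(S); m=(X[...,2]>60)&(X[...,2]<148)&(X[...,0]>400)&(X[...,0]<500)&(abs(X[...,1]-226)<40)&(S["range_z"]>0); return m.sum(),X[m].mean(0).round(1)
for i in range(8): print(g())
print(env.get_state()["time_s"])
E
```

```text
(np.int64(292), array([458.5, 222.2, 101.8]))
(np.int64(289), array([458.9, 221.9, 102.2]))
(np.int64(293), array([458.6, 222.1, 102. ]))
(np.int64(295), array([458.5, 222.1, 101.8]))
(np.int64(294), array([458.6, 222. , 101.7]))
(np.int64(285), array([458.6, 222.2, 102.5]))
(np.int64(291), array([458.5, 222.3, 102.7]))
(np.int64(291), array([458.6, 222.5, 102.3]))
16.0
```

The hook has stopped moving.

```bash
python3 -c "from bench import env; print(env.close_job())"
```

```text
the job is handed in; nothing more can be done
None
```

The S-hook hangs freely and still from the hole in the turner's handle, all three utensils are still on the rack, and the job was handed in at about 16 s with the robot clear.

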